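# Start the stirrer under the amber flask at slow speed

## Task

Set the stirrer under the amber-glass flask going slowly: with your fingertips gently push its speed slider all the way to the slow end (the operator's left, where the printed bars are shortest), then gently press its green start button fully in, let it spring back and draw your hand clear. Do not press its red stop button, do not touch the other two stirrers, and leave the flasks and everything else on the bench standing where they are; nothing is to be picked up.

Things in the scene. Friction and masses are not known exactly. Their poses are not given: they have to be found in the camera images.
- stirrer_amber: stirrer carrying the amber (brown) glass flask, fixed, one of three alike: white, 280 mm deep (x), 150 wide (y); origin at the centre of its underside, x away from the operator, y to the operator's left. Grey control deck 51 mm up; round plate 135 mm across, top 62 mm up, centred at x=+65 mm. Slider at x=-55; green start button at x=-110, y=+36; red stop button at x=-110, y=-36
- flask_amber: the amber (brown) glass conical flask, loose, standing on the plate of its stirrer; base 82 mm across, neck 30 mm across, 137 mm high; origin at the centre of its underside
- stirrer_green: another stirrer, the same as stirrer_amber in every size, carrying the green glass flask; not to be touched. The three trade places from start to start and are turned by up to 0.15 rad
- flask_green: the green glass conical flask, loose, standing on the plate of its stirrer; base 82 mm across, neck 30 mm across, 137 mm high; origin at the centre of its underside
- stirrer_clear: another stirrer, the same as stirrer_amber in every size, carrying the clear colourless glass flask; not to be touched. The three trade places from start to start and are turned by up to 0.15 rad
- flask_clear: the clear colourless glass conical flask, loose, standing on the plate of its stirrer; base 82 mm across, neck 30 mm across, 137 mm high; origin at the centre of its underside
- speed_amber (a joint): speed slider of the stirrer with the amber flask, in m: 0 = fast end (stirrer's y = -25 mm, the operator's right, where the printed white bars are longest), 0.05 = slow end (y = +25 mm, operator's left, where the printed bars are shortest). Hard stops at both ends; slides with about 1.5 N of friction and stays where it is left. Starts between 0 and 0.025
- speed_amber_cap (a point): centre of the top of that slider's black cap, 70 mm above the bench; the cap is a block 24 mm (x) by 14 mm (y, along its travel), standing 20 mm above the case; it is pushed sideways, with free deck on both sides of it
- start_amber (a joint): green start button of the stirrer with the amber flask, in m: 0 = out, 0.006 = fully in (pressed straight down; spring, about 5 N when fully in; springs back when let go)
- start_amber_top (a point): centre of the top face of that green button (22 mm across), 72 mm above the bench when out
- stop_amber (a joint): red stop button of the same stirrer, same size and spring as the green one; not to be pressed
- beaker: clear glass beaker, 68 mm across, 90 mm high, loose on the bench; origin at the centre of its underside
- reagent: brown reagent bottle with blue cap, 64 mm across, 150 mm high, loose on the bench; origin at the centre of its underside
- wash_bottle: white plastic wash bottle with red collar and bent spout, 68 mm across, 200 mm high, loose on the bench; origin at the centre of its underside
- bulb: red pipette bulb standing on its flat end, 60 mm across, 85 mm high, loose on the bench; origin at the centre of its underside
- spatula: spatula lying flat on the bench near the robot, 180 mm long, origin under its middle, x along it
Not all that is in view belongs to the job. Leave any blue look-alike of the beaker alone. Leave any pink look-alike of the flask_green alone.

How it is judged:
By the outcome, as a careful person would: the job done as asked, in the order asked, and still so for the second after the job is handed in, with the robot touching nothing.
It also fails if it takes over 42 s, if anything falls off the work surface, if the arm or the gripper's body presses on something with over 40 N, if the wrist force passes 120 N, or if a joint passes its speed limit or range.

## Robot

A 6-joint arm with a two-finger parallel gripper is mounted at the origin on the work surface. World frame = base frame: x ahead of the robot, y to its left, z up, the work surface at z = 0. Lengths are in mm, angles in rad, forces in N, time in s.
With the tool pointing down it reaches from about 275 to 1000 mm from the base axis. Payload 8.4 kg.
Tool frame: the origin (TCP) lies midway between the tips of the shut fingers; the grasp point (between the pads) lies 19 mm behind it; z points along the fingers, y is the line along which they close (so a half turn about z gives the same grasp; the last joint's range is limited). The gripper opens to 85 mm and grips with 20 to 120 N. Pads are 22 mm wide; open, the fingers measure 114 mm over their backs; the gripper's body (76 mm by 85 mm) begins 54 mm behind the grasp point. The pads swing forward as they close: fully open they stand 13 mm farther back than shut.
Start: joints at [-1.224, 0.353, 1.633, -0, 1.155, -0.002], TCP at [213.605, -587.368, 231.281] pointing down, gripper open.
Joint ranges: [-2.63, 2.63], [-0.92, 2.1], [0.06, 2.66], [-1.3, 4.44], [0, 2.69], [-3.02, 3.02]. Speed limits (rad/s): [2.22, 2.22, 2.79, 3.14, 3.14, 3.14].

## Interface

Orientations are given as [roll, pitch, yaw] about the fixed x, y, z axes, in that order (R = Rz(yaw) Ry(pitch) Rx(roll)).
In Python, from rig import monitor, imaging, r gives the robot as it stands.
- The arm moves only by the tool drive_tool, never from a script. Its argument "plan" is a list of rows, each an object of numbers: "x", "y", "z": the shift along the tool's x, y, z in units of 50 mm (1.0 is 50 mm); "ax", "ay", "az": the turn, a rotation vector about the tool's x, y, z in units of 6 degrees (1.0 is 6 degrees); "hand": the finger opening in mm, from 0 to 85.4. In form: [{"x": .., "y": .., "z": .., "ax": .., "ay": .., "az": .., "hand": ..}, ...]. A call has 1 to 8 rows; each row is the pose to reach, as a shift and turn from the pose commanded when the call began, along the tool's axes at that moment; what a row does not reach only later rows make up. A row lasts 1/10 s, in which the tool goes at most 50 mm and 8.59 degrees, less where a joint would pass 70% of its speed; a pose out of reach is approached as far as the arm can. A call with a gripper value outside its range is refused whole. The fingers move at their own pace and stop on an object; "grip_force" is the grip in N (left out, the last holds). Time passes only in rows, so rows that repeat a pose let the fingers close. It gives the time, the measured TCP pose, the force, the opening and the grip force at its end, in the units of the state.
- monitor.sense(): the state, without advancing time (a new reading comes with each control period).
- imaging.grab_frame(name): name is "side" or "top"; returns the picture (480x640x3 uint8, red, green, blue); there is no depth.
- imaging.camera_info(name): a dict with "mtx" (3x3 intrinsics, pixels), "R" (3x3) and "t" (3): a world point X has camera coordinates R X + t. Camera axes: x right, y down, z forward; pixel columns grow to the right and rows downward; lengths in mm; the calibration is good to about 2 mm. A picture is of the moment at which its call begins. camera_info takes no time and is no camera call.
- r.sign_off(): hands the job in; it is judged then, once.
The state is a dict: "clock": time; "qpos": joint angles; "qvel": joint speeds; "joint_efforts": joint torques, N m; "eef_pos": TCP position; "tcp_rot": TCP orientation; "contact_force": force on the tool from outside, world axes, zero at the start; "wrist_torque": the same for the moment, N m; "opening": opening from 0.0 (shut) to 1.0 (fully open); "grasp_force": force on a finger pad.
Only numpy, scipy, OpenCV 4.12 (cv2) and the standard library are available. Lean on these libraries where they do the work, as an engineer would, in place of code of your own. Each camera call takes 0.05 s, during which the arm holds its last target. There are 200 camera calls.

## Working session

There is one attempt and no reset: what is moved stays moved. The work goes in short steps, Python scripts to look and compute and a tool call to move; the robot and the scene stay as the last step left them, time stands still between calls to the robot, and variables do not carry over. Pictures are saved under pics/ and viewed, at most 10 in all, crops included, and the job is handed in when it is done.

Besides the shell and the picture viewer there is one more tool, called after ">>>" as a command line: name --argument value ..., lists and objects as JSON in quotes. drive_tool: Moves the arm, as the interface text tells. Its arguments: {"type":"object","properties":{"plan":{"type":"array","items":{"type":"object","properties":{"x":{"type":"number"},"y":{"type":"number"},"z":{"type":"number"},"ax":{"type":"number"},"ay":{"type":"number"},"az":{"type":"number"},"hand":{"type":"number"}}}},"grip_force":{"type":"number"}},"required":["plan"]}

```bash
mkdir -p pics
python3 - <<'E'
from rig import monitor, imaging, r
import cv2
for n in("top","side"):
    cv2.imwrite(f"pics/{n}0.png",imaging.grab_frame(n)[:,:,::-1]); i=imaging.camera_info(n); print(n,i)
s=monitor.sense(); print(s)
E
```

```text
top {'mtx': array([[550.7530508 ,   0.        , 314.35394209],
       [  0.        , 550.7530508 , 246.68760167],
       [  0.        ,   0.        ,   1.        ]]), 'R': array([[ 0.01220023, -0.99987781,  0.00977348],
       [-0.99784126, -0.01280498, -0.06441158],
       [ 0.06452885, -0.00896654, -0.99787556]]), 't': array([  41.08585589,  567.08534037, 1553.13622227])}
side {'mtx': array([[548.22384452,   0.        , 323.3512393 ],
       [  0.        , 548.22384452, 229.3065327 ],
       [  0.        ,   0.        ,   1.        ]]), 'R': array([[-0.99837831, -0.05627268, -0.00861018],
       [-0.02819972,  0.62025558, -0.78389272],
       [ 0.04945225, -0.78237869, -0.62083659]]), 't': array([ 560.77812416,   46.06779472, 1497.40559399])}
{'clock': 0.1, 'qpos': array([-1.22436049e+00,  3.53595592e-01,  1.63406019e+00, -1.49457820e-05,
        1.15518996e+00, -2.37065879e-03]), 'qvel': array([-0.00085192, -0.00189458, -0.00235719,  0.00010351,  0.00013231,
       -0.00043131]), 'joint_efforts': array([-1.66680922e-03, -6.06353402e+01, -3.42822576e+01, -2.95712016e-04,
        3.87370397e-03,  1.79476325e-05]), 'eef_pos': array([ 213.47867459, -586.95857796,  230.6261355 ]), 'tcp_rot': array([-3.14033953e+00,  1.06952121e-05,  3.48812549e-01]), 'contact_force': array([-0.16803333,  0.32635632,  0.17609347]), 'wrist_torque': array([-0.06678993,  0.00386918,  0.01021478]), 'grasp_force': 0.0, 'opening': 0.9985222585233312}
```

View pics/top0.png

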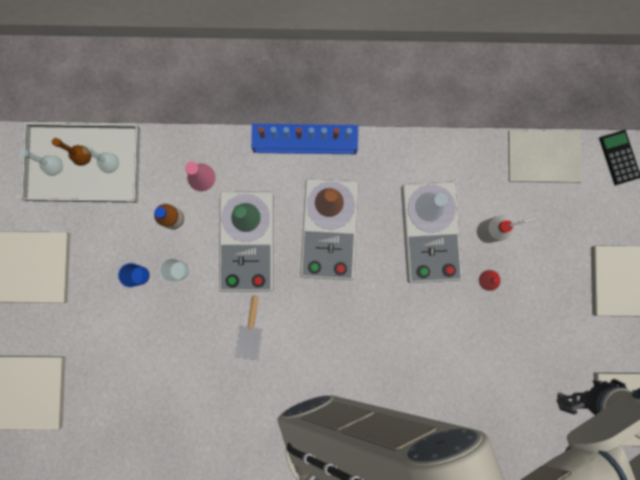

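View pics/side0.png

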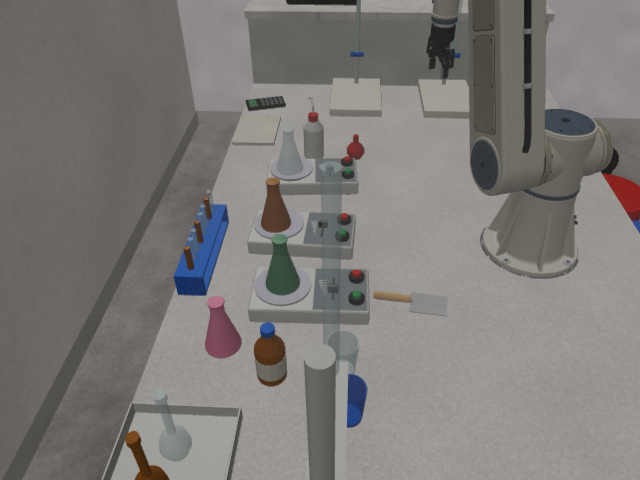

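The amber stirrer is the middle one in the top view: green button about (315,267), red about (341,268), slider cap about (331,248). Next I'll turn these into positions.

```bash
cat > h.py <<'E'
import numpy as np, cv2
from rig import monitor, imaging, r
def ray(n,u,v,z):
    i=imaging.camera_info(n); d=i["R"].T@np.linalg.inv(i["mtx"])@[u,v,1]; c=-i["R"].T@i["t"]
    return c+d*(z-c[2])/d[2]
def proj(n,X):
    i=imaging.camera_info(n); p=i["mtx"]@(i["R"]@np.array(X,float)+i["t"]); return p[:2]/p[2]
def blobs(img,roi,kind):
    x0,y0,x1,y1=roi; f=img[y0:y1,x0:x1].astype(int); R,G,B=f[...,0],f[...,1],f[...,2]
    m={"g":(G>R+35)&(G>B+20),"r":(R>G+60)&(R>B+60),"k":(f.max(2)<60)}[kind].astype(np.uint8)
    n,_,st,c=cv2.connectedComponentsWithStats(m)
    return [(st[k,4],c[k]+[x0,y0],st[k,:4]+[x0,y0,0,0]) for k in range(1,n) if st[k,4]>=6]
E
python3 - <<'E'
from h import *
t=cv2.imread("pics/top0.png")[:,:,::-1]; s=cv2.imread("pics/side0.png")[:,:,::-1]
P={}
for k in "gr":
    for n,im,roi in(("top",t,(303,230,358,280)),("side",s,(302,210,358,247))):
        for a,c,st in blobs(im,roi,k):
            P[k,n]=ray(n,*c,70); print(k,n,a,c.round(1),st,P[k,n].round(1))
for n,im,roi in(("top",t,(303,230,358,262)),("side",s,(302,210,336,247))):
    for a,c,st in blobs(im,roi,"k"): print("k",n,a,c.round(1),st,ray(n,*c,68).round(1))
for w in ("top","side"):
    g,q=P["g",w],P["r",w]; d=g-q; print(w,"dist",np.linalg.norm(d),"yaw",np.arctan2(-d[0],d[1]))
a=cv2.resize(t[172:288,298:364],None,fx=5,fy=5,interpolation=cv2.INTER_CUBIC); b=cv2.resize(s[205:262,245:362],None,fx=3.9,fy=5,interpolation=cv2.INTER_CUBIC)
o=np.zeros((580,800,3),np.uint8); o[:a.shape[0],:a.shape[1]]=a; o[:b.shape[0],335:335+b.shape[1]]=b[:,:465]
cv2.imwrite("pics/crop.png",o[:,:,::-1])
E
```

```text
g top 43 [314.1 266.9] [311 264   7   7] [507.5  48.6  70. ]
g side 24 [342.6 231.8] [340 229   6   6] [507.6  47.6  70. ]
r top 44 [340.4 268.1] [337 265   8   7] [505.1 -23.7  70. ]
r side 24 [344.1 215.2] [341 213   7   5] [505.7 -24.9  70. ]
k side 14 [319.9 224.1] [319 222   3   5] [569.4  15.2  68. ]
top dist 72.33118501188616 yaw -0.03347283863793111
side dist 72.5988647127494 yaw -0.026148563203670566
```

View pics/crop.png

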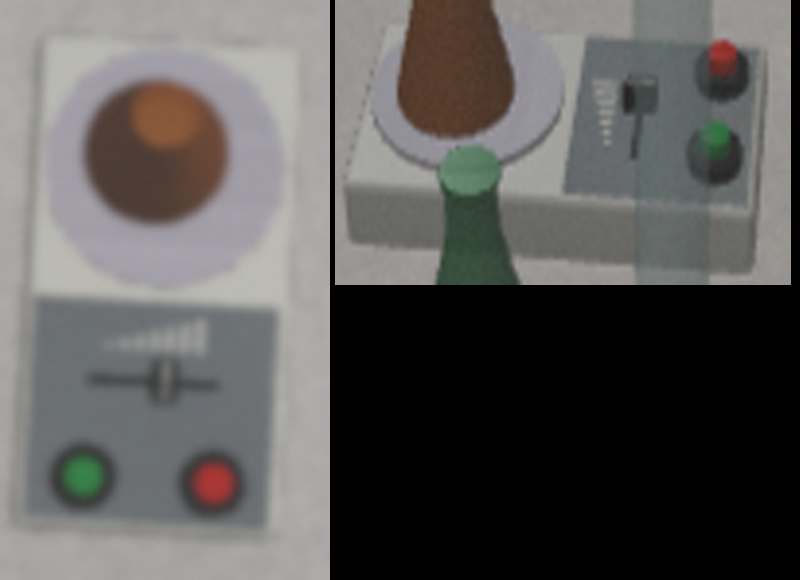

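Both views agree within about 1 mm. The buttons measure 72.4 mm apart (should be 72), green at (507.5,48), red at (505.4,-24), yaw about -0.03. The cap at pixel (331,248) is near (560,2). I'll shut the fingers and approach the slider from its right.

>>> drive_tool --plan '[{"x": 0.7, "y": -0.5, "az": 0.6, "hand": 0}, {"x": 1.4, "y": -1.1, "az": 1.2, "hand": 0}, {"x": 2.2, "y": -1.7, "az": 1.8, "hand": 0}, {"x": 3.0, "y": -2.3, "az": 2.4, "hand": 0}, {"x": 3.8, "y": -2.9, "az": 3.0, "hand": 0}, {"x": 4.5, "y": -3.5, "az": 3.6, "hand": 0}, {"x": 5.2, "y": -4.0, "az": 3.6, "hand": 0}, {"x": 5.2, "y": -4.0, "az": 3.6, "hand": 0}]' --grip_force 20

```text
invalid input
```

```bash
cat >> h.py <<'E'
from scipy.spatial.transform import Rotation as Ro
YAW=-0.03; G=np.array([507.5,48.1]); ex=np.array([np.cos(YAW),np.sin(YAW)]); ey=np.array([-ex[1],ex[0]])
O=(G+[505.3,-24.3])/2+110*ex   # stirrer origin
def S(x,y,z): return np.r_[O+x*ex+y*ey,z]
def go(T):
    s=monitor.sense(); R=Ro.from_euler("xyz",s["tcp_rot"]); p=s["eef_pos"]
    print("t",round(s["clock"],2),"tcp",p.round(1),s["tcp_rot"].round(3),"stirrer xy",((p[:2]-O)@ex).round(1),((p[:2]-O)@ey).round(1),"F",s["contact_force"].round(1),"op",round(s["opening"],2))
    print("shift units",(R.inv().apply(np.array(T)-p)/50).round(3),"turn",((R.inv()*Ro.from_euler("xyz",[np.pi,0,YAW])).as_rotvec()*180/np.pi/6).round(2))
E
python3 - <<'E'
from h import *
c=ray("top",331,248,70); print("cap",((c[:2]-O)@ex).round(1),((c[:2]-O)@ey).round(1))
go(S(-55,-45,150))
E
```

```text
cap -56.0 -7.6
t 0.1 tcp [ 213.5 -587.   230.6] [-3.14   0.     0.349] stirrer xy -384.8 -607.4 F [-0.2  0.3  0.2] op 1.0
shift units [10.288 -8.009  1.622] turn [-0.01  0.    3.62]
```

The cap measures (-56,-7.6) in the stirrer frame, against the expected x of -55. The move was refused, perhaps because some keys were missing, so I'll resend it with every key.

>>> drive_tool --plan '[{"x": 0.7, "y": -0.5, "z": 0, "ax": 0, "ay": 0, "az": 0.6, "hand": 0}, {"x": 1.4, "y": -1.1, "z": 0, "ax": 0, "ay": 0, "az": 1.2, "hand": 0}, {"x": 2.2, "y": -1.7, "z": 0, "ax": 0, "ay": 0, "az": 1.8, "hand": 0}, {"x": 3.0, "y": -2.3, "z": 0, "ax": 0, "ay": 0, "az": 2.4, "hand": 0}, {"x": 3.8, "y": -2.9, "z": 0, "ax": 0, "ay": 0, "az": 3.0, "hand": 0}, {"x": 4.5, "y": -3.5, "z": 0, "ax": 0, "ay": 0, "az": 3.6, "hand": 0}, {"x": 5.2, "y": -4.0, "z": 0, "ax": 0, "ay": 0, "az": 3.6, "hand": 0}, {"x": 5.2, "y": -4.0, "z": 0, "ax": 0, "ay": 0, "az": 3.6, "hand": 0}]' --grip_force 20

```text
clock: 0.9
eef_pos: [391.5, -306.7, 231.1]
tcp_rot: [-3.14, -0.0, -0.024]
contact_force: [-0.6, -0.6, 0.5]
opening: -0.001
grasp_force: 0.0
```

>>> drive_tool --plan '[{"x": 0.45, "y": -0.8, "z": 0, "ax": 0, "ay": 0, "az": 0, "hand": 0}, {"x": 0.9, "y": -1.6, "z": 0, "ax": 0, "ay": 0, "az": 0, "hand": 0}, {"x": 1.4, "y": -2.4, "z": 0, "ax": 0, "ay": 0, "az": 0, "hand": 0}, {"x": 1.9, "y": -3.2, "z": 0, "ax": 0, "ay": 0, "az": 0, "hand": 0}, {"x": 2.4, "y": -4.0, "z": 0, "ax": 0, "ay": 0, "az": 0, "hand": 0}, {"x": 2.9, "y": -4.8, "z": 0.4, "ax": 0, "ay": 0, "az": 0, "hand": 0}, {"x": 3.2, "y": -5.5, "z": 0.9, "ax": 0, "ay": 0, "az": 0, "hand": 0}, {"x": 3.2, "y": -5.5, "z": 1.4, "ax": 0, "ay": 0, "az": 0, "hand": 0}]'

```text
clock: 1.7
eef_pos: [559.4, -36.9, 160.4]
tcp_rot: [-3.141, -0.002, -0.025]
contact_force: [-0.7, 0.1, -0.4]
opening: 0.002
grasp_force: 0.0
```

Run:
```python
from h import *
t=imaging.grab_frame("top"); s=imaging.grab_frame("side")
go(S(-55,-45,58))
b=s[130:260,230:410]
a=t[150:290,250:430]
o=np.vstack([cv2.resize(a,None,fx=2.1,fy=2.1),cv2.resize(b,None,fx=2.1,fy=2.1)])
cv2.imwrite("pics/c2.png",o[:,:,::-1])
```

```text
t 1.8 tcp [555.1 -39.4 157.9] [-3.142  0.006 -0.026] stirrer xy -59.8 -49.8 F [-1.1 -0.3  0.3] op 0.0
shift units [ 0.109 -0.096  1.997] turn [-0.    0.06  0.04]
```

View pics/c2.png

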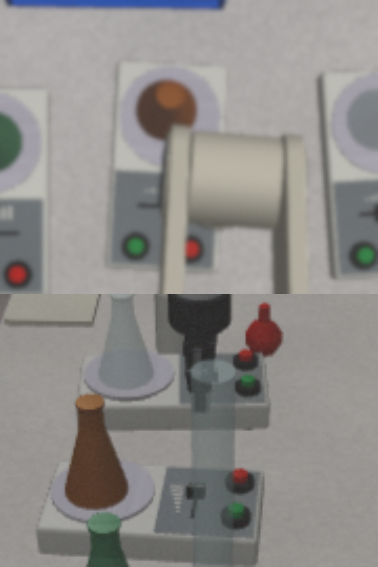

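The fingers hover to the right of the slider cap, with amber's green and red buttons clear of them. The translucent tube in the side view doesn't appear in the top view, so it stands near the side camera, away from the work. Now I'll descend.

>>> drive_tool --plan '[{"x": 0, "y": 0, "z": 0.4, "ax": 0, "ay": 0, "az": 0, "hand": 0}, {"x": 0, "y": 0, "z": 0.8, "ax": 0, "ay": 0, "az": 0, "hand": 0}, {"x": 0, "y": 0, "z": 1.2, "ax": 0, "ay": 0, "az": 0, "hand": 0}, {"x": 0, "y": 0, "z": 1.5, "ax": 0, "ay": 0, "az": 0, "hand": 0}, {"x": 0, "y": 0, "z": 1.6, "ax": 0, "ay": 0, "az": 0, "hand": 0}, {"x": 0, "y": 0, "z": 1.6, "ax": 0, "ay": 0, "az": 0, "hand": 0}, {"x": 0, "y": 0, "z": 1.6, "ax": 0, "ay": 0, "az": 0, "hand": 0}, {"x": 0, "y": 0, "z": 1.6, "ax": 0, "ay": 0, "az": 0, "hand": 0}]'

```text
clock: 2.6
eef_pos: [557.9, -40.5, 82.4]
tcp_rot: [3.141, -0.002, -0.028]
contact_force: [-0.2, 0.8, 0.2]
opening: -0.001
grasp_force: 0.0
```

Run:
```python
from h import *
go(S(-55,-40,59))
```

```text
t 2.6 tcp [557.9 -40.5  82.4] [ 3.141e+00 -2.000e-03 -2.800e-02] stirrer xy -56.9 -50.8 F [-0.2  0.8  0.2] op -0.0
shift units [ 0.038 -0.216  0.468] turn [ 0.   -0.02  0.01]
```

>>> drive_tool --plan '[{"x": 0.02, "y": 0, "z": 0.2, "ax": 0, "ay": 0, "az": 0, "hand": 0}, {"x": 0.04, "y": 0, "z": 0.35, "ax": 0, "ay": 0, "az": 0, "hand": 0}, {"x": 0.04, "y": 0, "z": 0.46, "ax": 0, "ay": 0, "az": 0, "hand": 0}, {"x": 0.04, "y": 0, "z": 0.46, "ax": 0, "ay": 0, "az": 0, "hand": 0}, {"x": 0.04, "y": -0.1, "z": 0.46, "ax": 0, "ay": 0, "az": 0, "hand": 0}, {"x": 0.04, "y": -0.2, "z": 0.46, "ax": 0, "ay": 0, "az": 0, "hand": 0}, {"x": 0.04, "y": -0.2, "z": 0.46, "ax": 0, "ay": 0, "az": 0, "hand": 0}, {"x": 0.04, "y": -0.2, "z": 0.46, "ax": 0, "ay": 0, "az": 0, "hand": 0}]'

```text
clock: 3.4
eef_pos: [559.7, -29.9, 58.5]
tcp_rot: [3.142, -0.0, -0.028]
contact_force: [0.3, -0.1, -0.2]
opening: -0.0
grasp_force: 0.0
```

Run:
```python
from h import *
go(S(-55,-12,59))
```

```text
t 3.4 tcp [559.7 -29.9  58.5] [ 3.142 -0.    -0.028] stirrer xy -55.4 -40.2 F [ 0.3 -0.1 -0.2] op -0.0
shift units [ 0.01  -0.565 -0.009] turn [ 0.   -0.    0.02]
```

>>> drive_tool --plan '[{"x": 0, "y": -0.07, "z": 0, "ax": 0, "ay": 0, "az": 0, "hand": 0}, {"x": 0, "y": -0.14, "z": 0, "ax": 0, "ay": 0, "az": 0, "hand": 0}, {"x": 0, "y": -0.21, "z": 0, "ax": 0, "ay": 0, "az": 0, "hand": 0}, {"x": 0, "y": -0.28, "z": 0, "ax": 0, "ay": 0, "az": 0, "hand": 0}, {"x": 0, "y": -0.35, "z": 0, "ax": 0, "ay": 0, "az": 0, "hand": 0}, {"x": 0, "y": -0.42, "z": 0, "ax": 0, "ay": 0, "az": 0, "hand": 0}, {"x": 0, "y": -0.49, "z": 0, "ax": 0, "ay": 0, "az": 0, "hand": 0}, {"x": 0, "y": -0.56, "z": 0, "ax": 0, "ay": 0, "az": 0, "hand": 0}]'

```text
clock: 4.2
eef_pos: [560.6, -2.0, 58.3]
tcp_rot: [3.142, -0.0, -0.028]
contact_force: [1.4, -0.8, -0.1]
opening: 0.003
grasp_force: 0.8
```

Run:
```python
from h import *
s=imaging.grab_frame("side")
go(S(-55,3.5,59))
cv2.imwrite("pics/c3.png",cv2.resize(s[180:260,240:370],None,fx=5,fy=5,interpolation=cv2.INTER_CUBIC)[:,:,::-1])
```

```text
t 4.25 tcp [560.6  -1.6  58.4] [-3.141 -0.    -0.028] stirrer xy -55.5 -11.9 F [ 0.2 -1.  -0.6] op -0.0
shift units [ 0.01  -0.307 -0.013] turn [-0.   -0.    0.02]
```

View pics/c3.png

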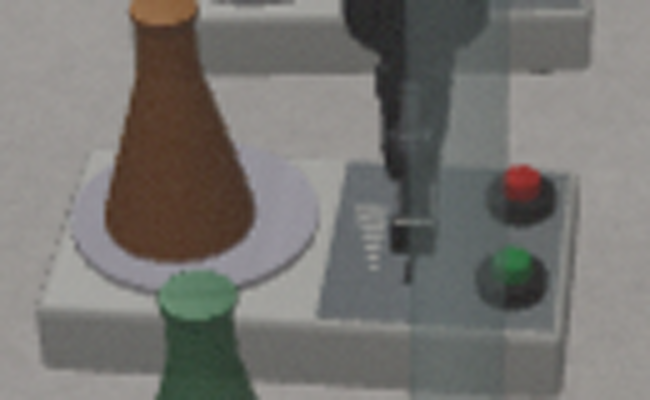

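The fingers are in contact with the cap at about (322,227), which is moving left along its slot. I'll carry on slowly towards the stop.

>>> drive_tool --plan '[{"x": 0, "y": -0.04, "z": 0, "ax": 0, "ay": 0, "az": 0, "hand": 0}, {"x": 0, "y": -0.08, "z": 0, "ax": 0, "ay": 0, "az": 0, "hand": 0}, {"x": 0, "y": -0.12, "z": 0, "ax": 0, "ay": 0, "az": 0, "hand": 0}, {"x": 0, "y": -0.16, "z": 0, "ax": 0, "ay": 0, "az": 0, "hand": 0}, {"x": 0, "y": -0.2, "z": 0, "ax": 0, "ay": 0, "az": 0, "hand": 0}, {"x": 0, "y": -0.23, "z": 0, "ax": 0, "ay": 0, "az": 0, "hand": 0}, {"x": 0, "y": -0.26, "z": 0, "ax": 0, "ay": 0, "az": 0, "hand": 0}, {"x": 0, "y": -0.26, "z": 0, "ax": 0, "ay": 0, "az": 0, "hand": 0}]'

```text
clock: 5.05
eef_pos: [560.7, 11.0, 58.3]
tcp_rot: [-3.141, 0.0, -0.028]
contact_force: [1.3, -1.6, -0.6]
opening: -0.0
grasp_force: 0.3
```

>>> drive_tool --plan '[{"x": 0, "y": -0.02, "z": 0, "ax": 0, "ay": 0, "az": 0, "hand": 0}, {"x": 0, "y": -0.04, "z": 0, "ax": 0, "ay": 0, "az": 0, "hand": 0}, {"x": 0, "y": -0.04, "z": 0, "ax": 0, "ay": 0, "az": 0, "hand": 0}]'

```text
clock: 5.35
eef_pos: [560.7, 12.8, 58.3]
tcp_rot: [-3.142, 0.0, -0.028]
contact_force: [0.3, -0.4, 0.7]
opening: 0.001
grasp_force: 0.5
```

>>> drive_tool --plan '[{"x": 0, "y": -0.02, "z": 0, "ax": 0, "ay": 0, "az": 0, "hand": 0}, {"x": 0, "y": -0.04, "z": 0, "ax": 0, "ay": 0, "az": 0, "hand": 0}, {"x": 0, "y": -0.04, "z": 0, "ax": 0, "ay": 0, "az": 0, "hand": 0}]'

```text
clock: 5.65
eef_pos: [560.8, 14.8, 58.3]
tcp_rot: [3.142, 0.0, -0.028]
contact_force: [1.1, -1.1, 1.1]
opening: 0.003
grasp_force: 0.7
```

>>> drive_tool --plan '[{"x": 0, "y": -0.02, "z": 0, "ax": 0, "ay": 0, "az": 0, "hand": 0}, {"x": 0, "y": -0.04, "z": 0, "ax": 0, "ay": 0, "az": 0, "hand": 0}, {"x": 0, "y": -0.04, "z": 0, "ax": 0, "ay": 0, "az": 0, "hand": 0}]'

```text
clock: 5.95
eef_pos: [560.8, 15.4, 58.3]
tcp_rot: [3.14, 0.0, -0.027]
contact_force: [0.4, -11.3, 1.3]
opening: -0.002
grasp_force: 5.4
```

Run:
```python
from h import *
s=imaging.grab_frame("side")
go(S(-55,3.5,59))
cv2.imwrite("pics/c4.png",cv2.resize(s[200:250,290:360],None,fx=8,fy=8,interpolation=cv2.INTER_CUBIC)[:,:,::-1])
for y in(18,25,32): print(y,(proj("side",S(-55,y,70))-[290,200])*8, (proj("side",S(-55,y,51))-[290,200])*8)
```

```text
t 6.0 tcp [560.8  15.4  58.3] [ 3.14   0.    -0.027] stirrer xy -55.7 5.2 F [  0.5 -10.9   1.1] op 0.0
shift units [ 0.014  0.033 -0.014] turn [0.02 0.   0.02]
18 [259.54522315 213.01908459] [260.09107118 257.5841724 ]
25 [257.69819577 226.00963441] [258.26094029 270.63629213]
32 [255.83723629 239.09817174] [256.41711623 283.78606863]
```

View pics/c4.png

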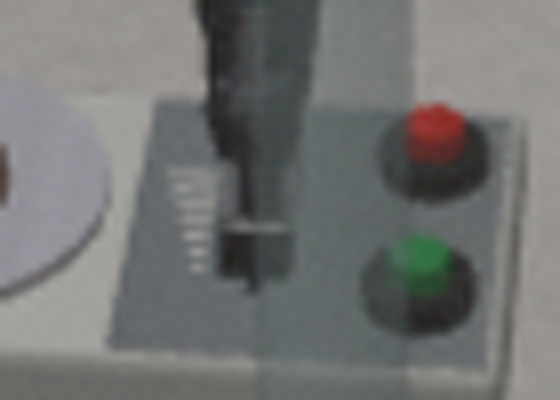

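The wrist force rose to 11 N against the hard stop, and the cap line at crop row 227 matches the predicted row 226 for y=+25, so the slider is at its slow end. I'll back off, rise and move over the green button.

>>> drive_tool --plan '[{"x": 0, "y": 0.1, "z": 0, "ax": 0, "ay": 0, "az": 0, "hand": 0}, {"x": 0, "y": 0.3, "z": 0, "ax": 0, "ay": 0, "az": 0, "hand": 0}, {"x": 0, "y": 0.3, "z": -0.3, "ax": 0, "ay": 0, "az": 0, "hand": 0}, {"x": 0, "y": 0.3, "z": -0.8, "ax": 0, "ay": 0, "az": 0, "hand": 0}, {"x": -0.4, "y": -0.1, "z": -0.9, "ax": 0, "ay": 0, "az": 0, "hand": 0}, {"x": -0.8, "y": -0.5, "z": -0.9, "ax": 0, "ay": 0, "az": 0, "hand": 0}, {"x": -1.08, "y": -0.6, "z": -0.8, "ax": 0, "ay": 0, "az": 0, "hand": 0}, {"x": -1.08, "y": -0.6, "z": -0.7, "ax": 0, "ay": 0, "az": 0, "hand": 0}]'

```text
clock: 6.8
eef_pos: [506.3, 49.0, 94.1]
tcp_rot: [-3.141, 0.0, -0.027]
contact_force: [0.7, -0.3, -0.0]
opening: -0.0
grasp_force: 0.0
```

>>> drive_tool --plan '[{"x": 0, "y": 0, "z": 0, "ax": 0, "ay": 0, "az": 0, "hand": 0}, {"x": 0, "y": 0, "z": 0, "ax": 0, "ay": 0, "az": 0, "hand": 0}, {"x": 0, "y": 0, "z": 0, "ax": 0, "ay": 0, "az": 0, "hand": 0}]'

```text
clock: 7.1
eef_pos: [508.7, 47.9, 93.5]
tcp_rot: [-3.142, -0.001, -0.029]
contact_force: [0.4, 1.0, -0.1]
opening: 0.001
grasp_force: 0.0
```

Run:
```python
from h import *
go(np.r_[G,75])
```

```text
t 7.1 tcp [508.7  47.9  93.5] [-3.142e+00 -1.000e-03 -2.900e-02] stirrer xy -108.7 36.0 F [ 0.4  1.  -0.1] op 0.0
shift units [-0.025 -0.004  0.371] turn [-0.   -0.01  0.01]
```

>>> drive_tool --plan '[{"x": -0.02, "y": 0, "z": 0.15, "ax": 0, "ay": 0, "az": 0, "hand": 0}, {"x": -0.02, "y": 0, "z": 0.3, "ax": 0, "ay": 0, "az": 0, "hand": 0}, {"x": -0.02, "y": 0, "z": 0.37, "ax": 0, "ay": 0, "az": 0, "hand": 0}, {"x": -0.02, "y": 0, "z": 0.41, "ax": 0, "ay": 0, "az": 0, "hand": 0}, {"x": -0.02, "y": 0, "z": 0.44, "ax": 0, "ay": 0, "az": 0, "hand": 0}, {"x": -0.02, "y": 0, "z": 0.47, "ax": 0, "ay": 0, "az": 0, "hand": 0}, {"x": -0.02, "y": 0, "z": 0.5, "ax": 0, "ay": 0, "az": 0, "hand": 0}, {"x": -0.02, "y": 0, "z": 0.5, "ax": 0, "ay": 0, "az": 0, "hand": 0}]'

```text
clock: 7.9
eef_pos: [506.5, 48.3, 68.3]
tcp_rot: [3.141, 0.0, -0.028]
contact_force: [-1.9, -0.5, 3.8]
opening: -0.001
grasp_force: 1.8
```

>>> drive_tool --plan '[{"x": 0, "y": 0, "z": 0.02, "ax": 0, "ay": 0, "az": 0, "hand": 0}, {"x": 0, "y": 0, "z": 0.04, "ax": 0, "ay": 0, "az": 0, "hand": 0}, {"x": 0, "y": 0, "z": 0.04, "ax": 0, "ay": 0, "az": 0, "hand": 0}]'

```text
clock: 8.2
eef_pos: [506.7, 48.3, 66.3]
tcp_rot: [3.142, 0.0, -0.028]
contact_force: [-3.2, -1.1, 4.3]
opening: -0.002
grasp_force: 2.3
```

>>> drive_tool --plan '[{"x": 0, "y": 0, "z": 0.02, "ax": 0, "ay": 0, "az": 0, "hand": 0}, {"x": 0, "y": 0, "z": 0.02, "ax": 0, "ay": 0, "az": 0, "hand": 0}, {"x": 0, "y": 0, "z": 0.02, "ax": 0, "ay": 0, "az": 0, "hand": 0}]'

```text
clock: 8.5
eef_pos: [506.7, 48.3, 65.9]
tcp_rot: [-3.142, 0.0, -0.028]
contact_force: [-4.8, -1.7, 14.1]
opening: 0.002
grasp_force: 6.8
```

The button has bottomed at 14 N with the tip at z 65.9, so it is fully in. I'll release it and draw clear.

>>> drive_tool --plan '[{"x": 0, "y": 0, "z": -0.1, "ax": 0, "ay": 0, "az": 0, "hand": 0}, {"x": 0, "y": 0, "z": -0.3, "ax": 0, "ay": 0, "az": 0, "hand": 0}, {"x": 0, "y": 0, "z": -0.7, "ax": 0, "ay": 0, "az": 0, "hand": 0}, {"x": 0, "y": 0, "z": -1.3, "ax": 0, "ay": 0, "az": 0, "hand": 0}, {"x": -0.3, "y": 0, "z": -2.0, "ax": 0, "ay": 0, "az": 0, "hand": 0}, {"x": -1.0, "y": 0, "z": -2.6, "ax": 0, "ay": 0, "az": 0, "hand": 0}, {"x": -1.7, "y": 0, "z": -3.2, "ax": 0, "ay": 0, "az": 0, "hand": 0}, {"x": -2.4, "y": 0, "z": -3.6, "ax": 0, "ay": 0, "az": 0, "hand": 0}]'

```text
clock: 9.3
eef_pos: [386.6, 51.8, 247.5]
tcp_rot: [-3.141, -0.003, -0.028]
contact_force: [0.4, -0.5, 0.7]
opening: -0.001
grasp_force: 0.0
```

>>> drive_tool --plan '[{"x": 0, "y": 0, "z": 0, "ax": 0, "ay": 0, "az": 0, "hand": 0}, {"x": 0, "y": 0, "z": 0, "ax": 0, "ay": 0, "az": 0, "hand": 0}, {"x": 0, "y": 0, "z": 0, "ax": 0, "ay": 0, "az": 0, "hand": 0}, {"x": 0, "y": 0, "z": 0, "ax": 0, "ay": 0, "az": 0, "hand": 0}, {"x": 0, "y": 0, "z": 0, "ax": 0, "ay": 0, "az": 0, "hand": 0}, {"x": 0, "y": 0, "z": 0, "ax": 0, "ay": 0, "az": 0, "hand": 0}]'

```text
clock: 9.9
eef_pos: [386.9, 51.6, 244.7]
tcp_rot: [3.141, 0.001, -0.028]
contact_force: [-0.4, -0.3, -0.6]
opening: 0.001
grasp_force: 0.0
```

Run:
```python
from h import *
t=imaging.grab_frame("top"); s=imaging.grab_frame("side")
go(S(-55,25,59))
o=np.hstack([cv2.resize(t[130:310,200:480],(400,257)),cv2.resize(s[150:330,235:385],(400,480))[:257*0+480][:257]]) if 0 else None
cv2.imwrite("pics/c5.png",cv2.resize(s[150:330,200:440],None,fx=3.3,fy=3.3,interpolation=cv2.INTER_CUBIC)[:,:,::-1])
```

```text
t 10.0 tcp [386.9  51.6 244.9] [ 3.141e+00  1.000e-03 -2.800e-02] stirrer xy -230.7 36.1 F [-0.3 -0.2 -0.5] op 0.0
shift units [3.516 0.228 3.715] turn [0.   0.01 0.02]
```

View pics/c5.png

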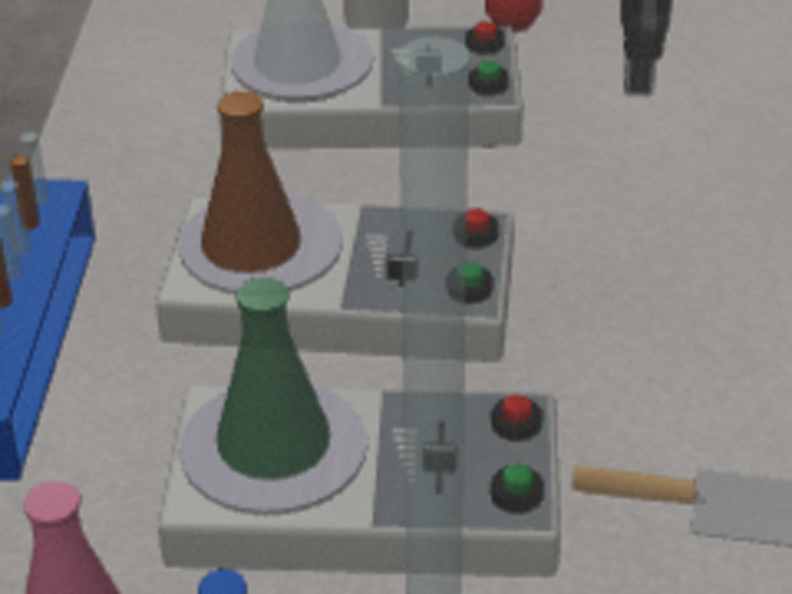

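The cap sits at the slow end (about (322,228), predicted row 228). The green button is back out like the others, the flasks stand where they were, and the hand is clear at the upper right.

```bash
python3 -c "
from rig import r
print(r.sign_off())"
```

```text
the job is handed in; nothing more can be done
None
```

I pushed the amber stirrer's slider to the slow-end stop, pressed its green start button fully in (it sprang back), drew the hand clear, and handed the job in at about 10 s of the 42 s allowed.

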